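# Clamping parts from the layout board to the rack in reverse order

## Robot

A 7-joint arm with a two-finger parallel gripper is mounted at the origin on the work surface; the furniture and walls round the work are solid. World frame = base frame: x ahead of the robot, y to its left, z up, the work surface at z = 0. Lengths are in m, angles in rad, forces in N, time in s.
With the tool pointing down it reaches from about 0.4 to 0.9 m from the base axis. Payload 5.6 kg.
Tool frame: the origin (TCP) lies midway between the tips of the shut fingers; the grasp point (between the pads) lies 19 mm behind it; z points along the fingers, y is the line along which they close (so a half turn about z gives the same grasp; the last joint's range is limited). The gripper opens to 92 mm and grips with 3 to 60 N. Pads are 20 mm wide; open, the fingers measure 128 mm over their backs; the gripper's body (75 mm by 189 mm) begins 69 mm behind the grasp point.
Start: joints at [-1.157, 0.468, -0.012, 1.603, 0.006, 1.071, -0.056], TCP at [0.287, 0.583, 0.215] pointing down, gripper open.
Joint ranges: [-2.53, 2.53], [-0.31, 2.02], [-1.57, 1.55], [0.28, 2.44], [-1.29, 4.43], [0.15, 1.84], [-2.92, 2.92]. Speed limits (rad/s): [2.57, 2.57, 3.14, 3.14, 3.14, 3.14, 3.14].

## Interface

Orientations are given as a 3x3 rotation matrix whose columns are the frame's x, y, z axes.
In Python, from station import env, effector, solver, viewer, workorder, search_frame, tip_of gives the robot as it stands. Calls block until the motion is done:
- env.reach(position, orientation): joint-space move of the TCP to a pose.
- env.movel(position, frame=None, rate=0.15): straight line of the TCP; frame=None keeps the orientation; rate is the mean speed in m/s.
- env.goto_joints(angles): joint-space move.
- effector.release() and effector.grasp(squeeze=None): open the fingers fully, or close them until they stop; squeeze is the grip in N (None keeps the last).
- env.pause(seconds).
- solver.inverse_kinematics(position, orientation): joint angles nearest the present ones, or None.
- env.sense(): the state.
- viewer.read_camera(name): name is "scene" or "top"; returns (picture, depth): 384x512x3 uint8, red, green, blue; 384x512 float32, m along the optical axis (not along the pixel's ray), 0 where there is no reading.
- viewer.camera_info(name): a dict with "intrinsics" (3x3 intrinsics, pixels), "eye" and "rotation" of the camera in the world. Camera axes: x right, y up, looking along -z (the intrinsics and any distortion apply to the point x, -y, -z); pixel columns grow to the right and rows downward; lengths in m; the calibration is good to about 2 mm. A picture is of the moment at which its call begins. camera_info takes no time and is no camera call.
A pose or a line that the arm cannot do raises env.PlanningError and nothing moves.
- workorder.finish_job(): hands the job in; it is judged then, once.
Trained networks look in the newest picture that a camera, given by its name, has taken for a name from the list of things; names that differ only in an ending like _2 or _b are one class to them, and where a whole thing is asked for, a point or a joint stands for the part that bears it (a point fixed in the world has none). Each returns a list of dicts, best first, with "score" (0 to 1); they miss things now and then, are a little off and sometimes report something else, mostly with a low value. They report only what shows in the picture. A call takes as long as a camera call. They do not tell look-alikes from the thing itself.
- search_frame(camera, name): "at" ([x, y, z] in m, in world coordinates, good to about 4 mm: the middle of the surface that is visible of it).
- tip_of(camera, name): "at" ([x, y, z] in m, in world coordinates, good to about 4 mm: a listed point, or the origin of a listed thing).
The state is a dict: "t": time; "joint_positions": joint angles; "joint_velocities": joint speeds; "tau": joint torques, N m; "ee_pos": TCP position; "tcp_rot": TCP orientation; "wrist_force": force on the tool from outside, world axes, zero at the start; "moment": the same for the moment, N m; "gripper_width": finger opening in m; "grasp_force": force on a finger pad.
Only numpy, scipy, OpenCV 4.12 (cv2) and the standard library are available. Lean on these libraries where they do the work, as an engineer would, in place of code of your own. Each camera call takes 0.05 s, during which the arm holds its last target. There are 200 camera calls.

## Task

The four clamping parts on the plywood board stand in the order in which they came off the fixture; they go back on in reverse. Move them one by one to the empty aluminium rack so that they stand there in the reverse order: what is leftmost on the board (as seen from the robot) goes in the rightmost bay, the second from the left in the second bay from the right, and so on. Each must stand upright as it does now, on the grey square in the middle of its bay, and be let go.

Things in the scene. Friction and masses are not known exactly. Their poses are not given: they have to be found in the camera images.
- screw_large_mid (a point): Large black socket-head screw, loose, standing on its head with the shank up: 76 mm tall, head 24 mm in diameter and 16 mm high, shank 16 mm in diameter above it. Point at its centre, half-way up; z along the shank, upward.
- screw_small_mid (a point): Small black socket-head screw, loose, standing on its head with the shank up: 42 mm tall, head 18 mm in diameter and 12 mm high, shank 12 mm in diameter above it. Point at its centre, half-way up; z along the shank, upward.
- coupler_mid (a point): Silver hydraulic quick coupler with a brass-coloured hexagonal foot, loose, standing upright: 65 mm tall, body 25 mm in diameter up to 45 mm above its foot, the top 20 mm a thinner stem 15 mm in diameter. Point at its centre, half-way up; z upward.
- tnut_mid (a point): Black T-nut, loose, lying on its wide base: 20 mm tall, base 32 mm (its x) by 28 mm (its y) and 10 mm high, a narrower block 32 mm by 16 mm (its y) on top of it. Point at its centre, half-way up; z upward. At the start its x axis is within 0.15 rad of the board's x axis.
- board: Plywood board fixed to the table, 60 mm (x) by 222 mm (y), 12 mm thick; four grey pads on it at x = 0, y = -75, -25, +25, +75 mm, a loose part on each, any order. Origin at the centre of its underside; y to the left and somewhat away, yaw about -0.5 rad, z up. About 130 mm before or behind the rack. (A fixture wall 0.21 m left of the robot's base axis, 0.26 m high, may meet a wide shoulder: lean the gripper to the right.)
- rack: Empty aluminium rack fixed to the table, 60 mm (x) by 206 mm (y); floor 12 mm above the table. Five dividers (3 mm thick, 24 mm long, 7 mm high) part four bays, 47 mm wide, open to front and back. Bay centres at x = 0, y = -75, -25, +25 and +75 mm, each under a flat grey 40 mm square. Origin at the centre of its underside; y to the left (and somewhat away) as the robot sees it, yaw about -0.5 rad, z up.
- pad_screw_large: Fixed grey square pad, 40 x 40 x 3 mm, screwed to the plywood board; the large black socket-head screw stands on it at the start. Origin at the centre of its underside, 12 mm above the table. It never moves, so it still shows where in the row that part came from.
- pad_screw_small: Fixed grey square pad, 40 x 40 x 3 mm, screwed to the plywood board; the small black socket-head screw stands on it at the start. Origin at the centre of its underside, 12 mm above the table. It never moves, so it still shows where in the row that part came from.
- pad_coupler: Fixed grey square pad, 40 x 40 x 3 mm, screwed to the plywood board; the silver hydraulic coupler stands on it at the start. Origin at the centre of its underside, 12 mm above the table. It never moves, so it still shows where in the row that part came from.
- pad_tnut: Fixed grey square pad, 40 x 40 x 3 mm, screwed to the plywood board; the black T-nut stands on it at the start. Origin at the centre of its underside, 12 mm above the table. It never moves, so it still shows where in the row that part came from.
Mind the look-alikes: they are no part of the job. What is shaped like the part that bears coupler_mid but orange or turquoise is not meant.

How it is judged:
By the outcome, as a careful person would: the job done as asked, in the order asked, and still so for the second after the job is handed in, with the robot touching nothing.
It also fails if it takes over 90 s, if anything falls off the work surface, if the arm or the gripper's body presses on something with over 40 N, if the wrist force passes 120 N, or if a joint passes its speed limit or range.

## Working session

There is one attempt and no reset: what is moved stays moved. The work goes in short steps, each a Python script; the robot and the scene stay as the last script left them, time stands still between calls to the robot, and variables do not carry over. Pictures are saved under pics/ and viewed, at most 14 in all, crops included, and the job is handed in when it is done.

```bash
ls; mkdir -p pics; python3 - <<'E'
from station import env,viewer,search_frame,tip_of
import cv2,numpy as np
for c in ["scene","top"]:
    p,d=viewer.read_camera(c); cv2.imwrite(f"pics/{c}0.png",p[:,:,::-1])
    i=viewer.camera_info(c); print(c,np.round(i["eye"],3).tolist(),np.round(i["rotation"],3).tolist(),np.round(i["intrinsics"],1).tolist(),[k for k in i])
    for n in ["screw_large_mid","screw_small_mid","coupler_mid","tnut_mid","board","rack","pad_screw_large","pad_screw_small","pad_coupler","pad_tnut"]:
        print(n,[(np.round(r["at"],3).tolist(),round(r["score"],2)) for r in tip_of(c,n)][:4])
s=env.sense();print(s["t"],s["gripper_width"],s["tcp_rot"])
E
```

```text
pics
scene [0.013, 0.29, 0.523] [[-0.811, 0.318, -0.492], [-0.585, -0.416, 0.696], [0.017, 0.852, 0.524]] [[429.3, 0.0, 250.0], [0.0, 429.3, 182.5], [0.0, 0.0, 1.0]] ['intrinsics', 'eye', 'rotation']
screw_large_mid [([0.485, -0.334, 0.055], 0.76)]
screw_small_mid [([0.506, -0.292, 0.034], 0.54), ([0.454, -0.383, 0.047], 0.25)]
coupler_mid [([0.307, -0.43, 0.038], 0.67), ([0.455, -0.381, 0.044], 0.54), ([0.434, -0.515, 0.035], 0.54)]
tnut_mid [([0.384, -0.221, 0.001], 0.72), ([0.506, -0.294, 0.035], 0.59), ([0.43, -0.419, 0.024], 0.53)]
board [([0.469, -0.353, -0.002], 0.77), ([0.43, -0.418, 0.027], 0.55), ([0.434, -0.424, 0.009], 0.41)]
rack [([0.387, -0.22, 0.003], 0.81)]
pad_screw_large [([0.484, -0.33, 0.015], 0.56), ([0.482, -0.334, 0.053], 0.29)]
pad_screw_small [([0.468, -0.353, -0.002], 0.71), ([0.505, -0.29, 0.009], 0.59)]
pad_coupler [([0.454, -0.378, 0.011], 0.45)]
pad_tnut [([0.434, -0.423, 0.011], 0.58)]
top [0.245, -0.332, 0.91] [[0.009, 0.98, -0.198], [-1.0, 0.006, -0.012], [-0.011, 0.198, 0.98]] [[431.5, 0.0, 261.8], [0.0, 431.5, 192.4], [0.0, 0.0, 1.0]] ['intrinsics', 'eye', 'rotation']
screw_large_mid [([0.482, -0.332, 0.058], 0.57)]
screw_small_mid [([0.502, -0.291, 0.038], 0.45), ([0.43, -0.417, 0.03], 0.17)]
coupler_mid [([0.484, -0.334, 0.01], 0.73), ([0.308, -0.431, 0.028], 0.69), ([0.458, -0.379, 0.048], 0.65), ([0.436, -0.513, 0.034], 0.63)]
tnut_mid [([0.431, -0.42, 0.027], 0.52)]
board [([0.467, -0.353, -0.005], 0.69)]
rack [([0.385, -0.218, -0.004], 0.64)]
pad_screw_large [([0.482, -0.337, 0.009], 0.68)]
pad_screw_small [([0.505, -0.289, 0.016], 0.64)]
pad_coupler [([0.458, -0.376, 0.014], 0.74)]
pad_tnut [([0.432, -0.419, 0.012], 0.6)]
1.1 0.09198778726140391 [[-8.97448545e-01  4.41119149e-01  6.80787774e-05]
 [ 4.41119150e-01  8.97448548e-01 -6.94954356e-06]
 [-6.41627767e-05  2.37939946e-05 -9.99999998e-01]]
```

View pictures.

View pics/scene0.png

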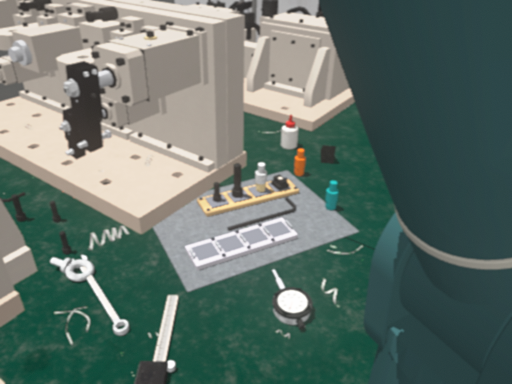

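View pics/top0.png

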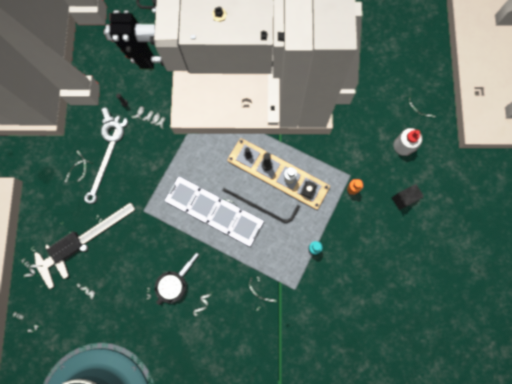

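The board row from left to right (top view) is small screw (248,155), large screw (268,162), silver coupler (291,174) and T-nut (309,188). The orange (356,186) and turquoise (316,247) couplers are the look-alikes. The silver one at (291,174) fits because it stands on the board. Next I'll check that in a crop, measure the rack and map the obstacles.

```bash
cat > h.py <<'E'
from station import env,effector,solver,viewer,workorder,search_frame,tip_of
import cv2,numpy as np
np.set_printoptions(precision=3,suppress=True,linewidth=160)
def cloud(c):
    p,d=viewer.read_camera(c); i=viewer.camera_info(c); K=i["intrinsics"]
    v,u=np.mgrid[:384,:512]
    P=np.stack([(u-K[0][2])*d/K[0][0],-(v-K[1][2])*d/K[1][1],-d],-1)@np.array(i["rotation"]).T+i["eye"]
    P[d==0]=np.nan
    return p,P
E
python3 - <<'E'
from h import *
p,P=cloud("top")
cv2.imwrite("pics/crop0.png",cv2.resize(p[120:280,140:380,::-1],None,fx=3.3,fy=3.3,interpolation=cv2.INTER_CUBIC))
def rect(m,name):
    q=P[m]; q=q[np.isfinite(q[:,0])]
    r=cv2.minAreaRect((q[:,:2]*1000).astype(np.float32)); print(name,len(q),r,"z",np.percentile(q[:,2],[5,50,95]))
I=p.astype(int); X,Y,Z=P[...,0],P[...,1],P[...,2]
win=np.zeros(X.shape,bool); win[170:250,160:268]=1
m=(win&(I.min(-1)>170)).astype(np.uint8)
n,l,s,_=cv2.connectedComponentsWithStats(m); k=1+np.argmax(s[1:,4]); rect(l==k,"rack")
win[:]=0; win[135:215,222:335]=1
m=(win&(I[...,0]-I[...,2]>50)&(I[...,0]>150)).astype(np.uint8)
n,l,s,_=cv2.connectedComponentsWithStats(m,connectivity=8); print(s[1:,4]); rect(m>0,"board")
# obstacle map: max height over 2cm cells
print("max height mm; rows x .70->.20, cols y .30->-.60 step .04")
for x in np.arange(.70,.19,-.02):
    print("%.2f"%x,[int(1000*np.nanmax(Z[c])) if (c:=(abs(X-x)<.01)&(abs(Y-y)<.02)).sum() else -1 for y in np.arange(.30,-.61,-.04)])
E
```

```text
rack 2876 ((391.8262939453125, -218.22613525390625), (212.01487731933594, 69.30731201171875), 62.43204879760742) z [0.004 0.013 0.016]
[1222]
board 1217 ((471.1497497558594, -355.17999267578125), (221.24462890625, 62.63810348510742), 61.50004959106445) z [0.01  0.013 0.015]
max height mm; rows x .70->.20, cols y .30->-.60 step .04
0.70 [-1, -1, -1, -1, -1, 274, 6, 5, 6, 3, 4, 40, -1, -1, -1, -1, 146, -1, -1, -1, -1, 4, 4]
0.68 [-1, -1, -1, -1, -1, 271, 51, 5, 6, 5, 4, 45, 43, 44, 44, 44, 61, -1, -1, -1, -1, 4, 6]
0.66 [-1, -1, -1, -1, -1, 305, 248, 4, 4, 6, 213, 329, 338, 337, 337, 338, 341, -1, -1, 322, -1, 6, 6]
0.64 [-1, -1, -1, -1, 1, 305, 249, 4, 47, 302, 325, 324, 338, 338, 350, 338, 357, 359, 360, 360, 276, 5, 5]
0.62 [-1, -1, -1, -1, 1, 260, 52, 24, 46, 303, 325, 324, 337, 339, 350, 339, 357, 360, 361, 360, 64, 5, 4]
0.60 [-1, -1, -1, -1, 1, 255, 4, 25, 14, 30, 322, 328, 337, 340, 338, 338, 358, 361, 360, 360, 5, 5, 4]
0.58 [-1, -1, -1, -1, 1, 249, 5, 29, 19, 26, 28, 323, 336, 340, 339, 338, 357, 360, 361, 360, 4, 4, 4]
0.56 [-1, 36, 98, 170, 232, 248, 5, 19, 17, 4, 14, 44, 4
[... 877 characters left out ...]
8, 13, 10, 5, 5, 3, 6, 5]
0.34 [-1, -1, 37, 38, 5, 18, 19, 11, 6, 4, 4, 6, 6, 17, 17, 21, 6, 6, 5, 5, 5, 4, 5]
0.32 [-1, -1, 37, 37, 10, 20, 20, 5, 4, 4, 4, 4, 5, 5, 13, 15, 5, 6, 68, 43, 4, 4, 5]
0.30 [-1, -1, 37, 37, 18, 22, 20, 5, 4, 4, 5, 4, 11, 4, 5, 5, 6, 6, 69, 43, 5, 5, 5]
0.28 [-1, -1, 36, 36, 20, 21, 3, 3, 4, 5, 4, 4, 16, 4, 6, 7, 6, 6, 5, 4, 4, 5, 4]
0.26 [-1, -1, 36, 37, 16, 14, 9, 4, 5, 5, 23, 24, 16, 6, 4, 4, 5, 6, 4, 5, 4, 4, 5]
0.24 [-1, -1, 35, 33, 10, 13, 11, 4, 4, 6, 24, 25, 23, 5, 7, 7, 5, 5, 3, 4, 4, 4, 4]
0.22 [-1, -1, 32, 34, 5, 8, 8, 15, 4, 4, 25, 26, 25, 18, 5, 9, 5, 6, 4, 5, 4, 4, 4]
0.20 [-1, -1, 28, 30, 6, 5, 4, 11, 4, 4, 24, 26, 15, 19, 5, 7, 7, 5, 4, 5, 6, 6, 5]
```

View pics/crop0.png

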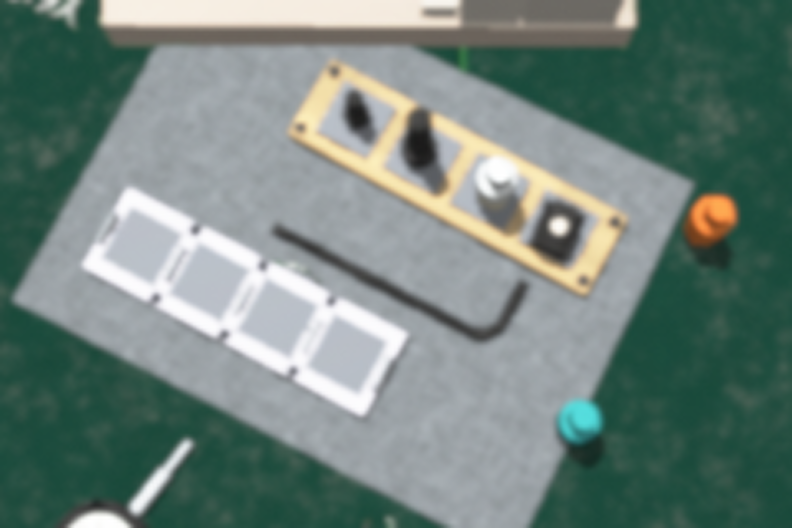

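The crop confirms it: the silver coupler is at (495,180), with the orange at (712,215) and turquoise (580,420) clear of the board. A wall 0.36 m high stands just behind the board, at x ≥ 0.55. So I pick from the right end (T-nut, coupler, large screw, small screw) and turn and lean the gripper away from the wall.

```bash
cat >> h.py <<'E'
def R(yaw_y,tilt=0):
    """tool y horizontal at heading yaw_y (deg); body leans by tilt (deg) towards heading yaw_y-90."""
    a,t=np.radians([yaw_y,tilt]); y=np.array([np.cos(a),np.sin(a),0]); l=np.array([np.sin(a),-np.cos(a),0])
    z=-np.cos(t)*np.array([0,0,1])-np.sin(t)*l
    return np.column_stack([np.cross(y,z),y,z])
def st(tag=""):
    s=env.sense(); print(tag,"t%.1f"%s["t"],s["ee_pos"],"w%.4f"%s["gripper_width"],"F",s["wrist_force"],"gf",s["grasp_force"],"q",s["joint_positions"]); return s
E
python3 - <<'E'
from h import *
for c in ["top","scene"]:
    p,P=cloud(c); I=p.astype(int); hsv=cv2.cvtColor(p,cv2.COLOR_RGB2HSV)
    X,Y,Z=P[...,0],P[...,1],P[...,2]
    near=(abs(X-.39)<.14)&(abs(Y+.219)<.14)
    white=near&(I.min(-1)>(190 if c=="top" else 180))
    n,l,s,_=cv2.connectedComponentsWithStats(white.astype(np.uint8)); k=1+np.argmax(s[1:,4])
    hull=cv2.convexHull(np.argwhere(l==k)[:,::-1].astype(np.int32)); H=np.zeros(X.shape,np.uint8); cv2.fillConvexPoly(H,hull,1)
    g=cv2.erode(((H>0)&~white).astype(np.uint8),np.ones((3,3)))
    n,l,s,_=cv2.connectedComponentsWithStats(g)
    for k in range(1,n):
        if s[k,4]>60: print(c,s[k,4],np.nanmean(P[l==k],0),"zmed",np.nanmedian(Z[l==k]))
    for n_,(cx,cy,z0) in dict(small=(.505,-.291,.05),large=(.483,-.333,.075),coup=(.457,-.38,.065),tnut=(.431,-.42,.03)).items():
        m=(abs(X-cx)<.025)&(abs(Y-cy)<.025)&(Z>z0); print(c,n_,m.sum(),np.nanmean(P[m],0))
st()
for y,tl in[(-28,0),(-28,12),(-60,12),(-80,15),(-90,15)]:
    q=[solver.inverse_kinematics(p,R(y,tl)) for p in([.45,-.37,.2],[.45,-.37,.03])]; print(y,tl,q[1])
    q=[solver.inverse_kinematics(p,R(y+180,-tl)) for p in([.45,-.37,.2],[.45,-.37,.03])]; print("  flip",q[1])
E
```

```text
top 150 [ 0.422 -0.152  0.013] zmed 0.013059402314851476
top 153 [ 0.399 -0.196  0.013] zmed 0.013269660649851134
top 162 [ 0.375 -0.242  0.013] zmed 0.013324362812979107
top 169 [ 0.353 -0.286  0.013] zmed 0.012872398987186062
top small 30 [ 0.507 -0.289  0.057]
top large 64 [ 0.483 -0.33   0.089]
top coup 58 [ 0.455 -0.378  0.079]
top tnut 127 [ 0.431 -0.418  0.035]
scene 125 [ 0.351 -0.282  0.012] zmed 0.011724926167537841
scene 139 [ 0.375 -0.238  0.012] zmed 0.011707704408991493
scene 155 [ 0.397 -0.194  0.012] zmed 0.011667411226871094
scene 174 [ 0.42  -0.15   0.012] zmed 0.011669143852794606
scene small 27 [ 0.505 -0.286  0.054]
scene large 69 [ 0.48  -0.326  0.084]
scene coup 58 [ 0.453 -0.373  0.074]
scene tnut 75 [ 0.428 -0.415  0.034]
 t1.2 [0.287 0.583 0.215] w0.0920 F [-0.368 -0.208 -0.86 ] gf 0.0 q [-1.157  0.467 -0.012  1.603  0.006  1.071 -0.056]
-28 0 [ 0.143  0.69   0.653  1.92  -0.611  0.739  0.665]
  flip [-0.216  1.143  1.331  1.939 -1.235  1.213 -2.021]
-28 12 [ 0.333  0.697  0.555  1.874 -0.744  0.872  0.853]
  flip [-0.003  0.972  1.108  1.893 -1.157  1.204 -1.99 ]
-60 12 [ 0.334  0.643  0.533  1.967 -0.831  0.723  0.389]
  flip [-0.034  0.927  1.108  1.987 -1.253  1.09  -2.454]
-80 15 [ 0.082  0.744  0.88   2.057 -1.219  0.823  0.367]
  flip [ 1.278  0.684 -0.677  1.98   0.45   0.47   2.109]
-90 15 [ 0.057  0.729  0.88   2.084 -1.244  0.762  0.209]
  flip [ 0.827  0.552 -0.121  2.036 -0.304  0.376  2.573]
```

```bash
python3 - <<'E'
from h import *
env.movel([.287,.583,.43],rate=.3); env.movel([.24,.488,.45],rate=.3)
q=np.array(env.sense()["joint_positions"]); q[0]=.62; env.goto_joints(q); st("swung")
env.reach([.431,-.418,.20],R(-28.5)); st("above")
q=np.array(env.sense()["joint_positions"])
p,P=cloud("scene"); cv2.imwrite("pics/s1.png",p[:,:,::-1])
p,P=cloud("top"); cv2.imwrite("pics/t1.png",p[:,:,::-1])
E
```

```text
swung t5.6 [ 0.427 -0.336  0.449] w0.0920 F [ 0.162 -0.564 -0.712] gf 0.0 q [ 0.619  0.139 -0.017  1.522  0.002  1.482 -0.063]
above t6.6 [ 0.432 -0.418  0.201] w0.0918 F [ 0.312 -0.187  0.505] gf 0.0 q [ 0.704  0.397  0.012  1.743 -0.006  0.999  0.222]
```

View pics/s1.png

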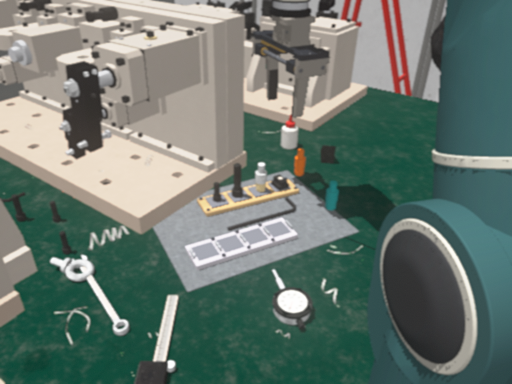

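The gripper (270–320, 40–110) hangs over the T-nut (280,183), well clear of the wall. Now I'll pick the T-nut and place it in the left bay.

```bash
cat >> h.py <<'E'
BAY=np.array([[.421,-.151],[.398,-.195],[.375,-.240],[.352,-.284]]) # left to right
RY=-27.5
def pick(xy,z,yaw,tilt,squeeze,lift=.17):
    """descend along the vertical and grip; report the width"""
    M=R(yaw,tilt); env.reach([*xy,max(lift,z+.12)],M); env.movel([*xy,z],rate=.12); env.pause(.2); st("down")
    effector.grasp(squeeze); env.pause(.3); s=st("grip")
    if s["gripper_width"]<.008: effector.release(); raise SystemExit("missed")
    env.movel([*xy,lift],rate=.2); return st("lift")
def place(xy,z,tilt,lift=.17):
    M=R(RY,tilt); env.reach([*xy,lift],M); env.movel([*xy,z+.02],rate=.2); env.movel([*xy,z],rate=.05); env.pause(.3); st("set")
    effector.release(); env.pause(.4); env.movel([*xy,lift],rate=.2); st("away")
E
python3 - <<'E'
from h import *
pick([.431,-.418],.019,-28.5,0,25)
place(BAY[0],.0175,0)
p,P=cloud("top"); cv2.imwrite("pics/t2.png",cv2.resize(p[120:280,140:380,::-1],None,fx=3,fy=3))
print([(r["at"],r["score"]) for r in tip_of("top","tnut_mid")])
E
```

```text
down t8.6 [ 0.431 -0.418  0.02 ] w0.0919 F [ 0.982  0.532 -0.291] gf 0.0 q [ 0.709  0.64   0.007  1.845 -0.007  0.656  0.223]
grip t9.8 [ 0.431 -0.418  0.019] w0.0323 F [-0.016 -0.192 -0.12 ] gf 24.351303079747595 q [ 0.709  0.641  0.007  1.845 -0.007  0.656  0.223]
lift t10.7 [ 0.43  -0.417  0.169] w0.0323 F [-0.041 -0.939 -2.018] gf 24.352081280085258 q [ 0.705  0.433  0.012  1.772 -0.006  0.939  0.222]
set t13.4 [ 0.421 -0.151  0.018] w0.0326 F [-0.013  0.548  0.021] gf 24.352066437131725 q [ 0.334  0.472 -0.076  2.206  0.077  0.466 -0.282]
away t15.7 [ 0.42  -0.151  0.169] w0.0922 F [ 0.291 -0.383 -0.997] gf 0.0 q [ 0.363  0.192 -0.103  2.118  0.026  0.834 -0.236]
[([0.4204, -0.1513, 0.0245], 0.68)]
```

View pics/t2.png

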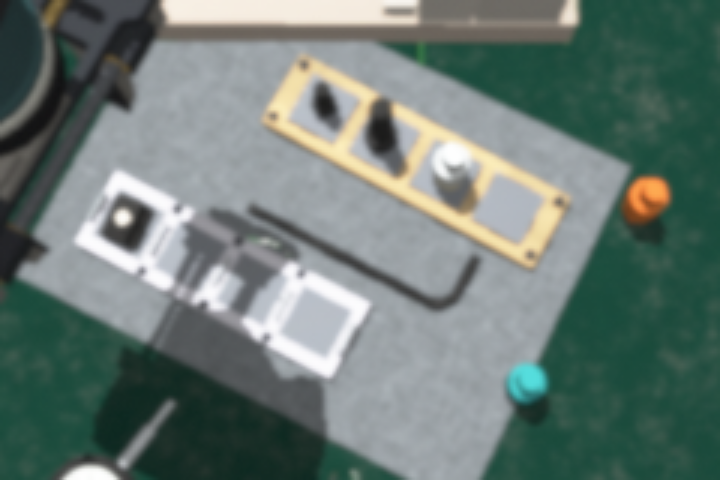

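The T-nut sits on the left bay's square at (125,222). The coupler is next, turned and leaned.

```bash
sed -i 's/^    M=R(yaw,tilt); /    M=R(yaw,tilt); xy=np.array(xy)+.019*M[:2,2]; /; s/^    M=R(RY,tilt); /    M=R(RY,tilt); xy=np.array(xy)+.019*M[:2,2]; /' h.py
python3 - <<'E'
from h import *
for xy,z,y,t in[([.456,-.379],.03,-60,12),([.456,-.379],.17,-60,12),(BAY[1],.03,RY,12),([.483,-.331],.045,-80,15),([.483,-.331],.17,-80,15),([.505,-.29],.03,-90,15),(BAY[3],.03,RY,15)]:
    print(y,t,solver.inverse_kinematics([*xy,z],R(y,t)))
pick([.456,-.379],.030,-60,12,30)
E
```

```text
-60 12 [ 0.758  0.602 -0.014  1.912 -0.349  0.594 -0.013]
-60 12 [ 0.68   0.396  0.085  1.848 -0.309  0.863 -0.092]
-27.5 12 [ 0.669  0.466 -0.157  2.201 -0.289  0.507  0.303]
-80 15 [ 0.685  0.531 -0.043  2.017 -0.401  0.447 -0.395]
-80 15 [ 0.582  0.33   0.083  1.957 -0.342  0.706 -0.493]
-90 15 [ 0.572  0.537 -0.04   2.063 -0.349  0.336 -0.713]
-27.5 15 [ 0.856  0.502 -0.084  2.138 -0.369  0.614  0.615]
down t18.2 [ 0.46  -0.377  0.031] w0.0915 F [-0.316  0.166 -0.131] gf 0.0 q [ 0.72   0.601  0.027  1.912 -0.387  0.599  0.013]
grip t19.6 [ 0.459 -0.377  0.03 ] w0.0243 F [-0.538  0.371 -0.499] gf 29.999904334545135 q [ 0.72   0.602  0.026  1.912 -0.387  0.599  0.013]
lift t20.4 [ 0.459 -0.376  0.169] w0.0243 F [ 0.403 -0.212 -1.439] gf 29.999656677246094 q [ 0.672  0.398  0.086  1.847 -0.31   0.862 -0.098]
```

```bash
python3 - <<'E'
from h import *
place(BAY[1],.028,12)
pick([.483,-.331],.045,-80,15,30)
p,P=cloud("top"); cv2.imwrite("pics/t3.png",cv2.resize(p[120:280,140:380,::-1],None,fx=3,fy=3))
p,P=cloud("scene"); cv2.imwrite("pics/s3.png",cv2.resize(p[100:300,130:390,::-1],None,fx=3,fy=3))
E
```

```text
set t22.8 [ 0.4   -0.192  0.028] w0.0241 F [-0.27  -0.121 -1.202] gf 29.999700486660004 q [ 0.635  0.467 -0.129  2.204 -0.318  0.503  0.322]
away t25.1 [ 0.399 -0.191  0.169] w0.0923 F [-0.44  -0.564 -0.426] gf 0.0 q [ 0.609  0.201 -0.092  2.127 -0.257  0.841  0.213]
down t27.2 [ 0.488 -0.33   0.046] w0.0919 F [ 0.228 -1.181 -1.209] gf 0.0 q [ 0.637  0.532  0.009  2.012 -0.454  0.457 -0.357]
grip t28.6 [ 0.488 -0.33   0.045] w0.0198 F [ 0.577  0.38  -0.477] gf 29.94421463285107 q [ 0.637  0.533  0.008  2.012 -0.454  0.457 -0.357]
lift t29.4 [ 0.487 -0.33   0.169] w0.0198 F [ 0.21  -0.464 -1.484] gf 29.90686015356914 q [ 0.564  0.336  0.097  1.952 -0.348  0.707 -0.495]
```

View pics/s3.png

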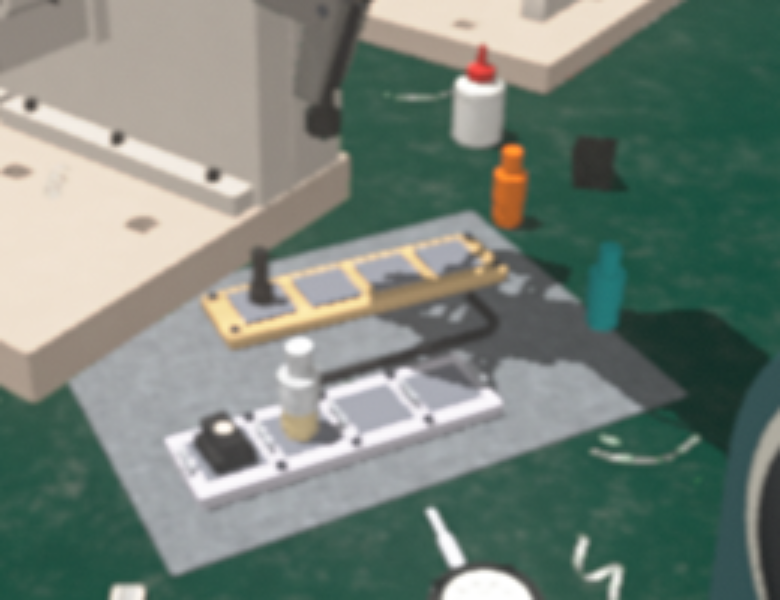

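The T-nut (225,440) and coupler (298,395) stand well. The large screw is held at (322,110), but the width reads 19.8 mm where 16 is expected, so it may be tilted. I'll look closer.

```bash
python3 - <<'E'
from h import *
c="scene"; p,P=cloud(c); cv2.imwrite("pics/s4.png",cv2.resize(p[60:160,190:290,::-1],None,fx=6,fy=6,interpolation=cv2.INTER_CUBIC))
q=P[60:160,190:290].reshape(-1,3); I=p[60:160,190:290].reshape(-1,3).astype(int)
m=(abs(q[:,0]-.487)<.05)&(abs(q[:,1]+.33)<.06)&(q[:,2]<.26); q=q[m]; print(len(q))
for z in np.arange(.12,.26,.008):
    k=abs(q[:,2]-z)<.004
    if k.sum()>2: print("%.3f"%z,k.sum(),q[k].mean(0),q[k].min(0),q[k].max(0))
E
```

```text
659
0.136 10 [ 0.477 -0.321  0.138] [ 0.471 -0.328  0.136] [ 0.487 -0.317  0.14 ]
0.144 46 [ 0.477 -0.321  0.144] [ 0.469 -0.332  0.14 ] [ 0.49  -0.316  0.148]
0.152 59 [ 0.479 -0.323  0.152] [ 0.47  -0.341  0.148] [ 0.493 -0.315  0.156]
0.160 21 [ 0.478 -0.324  0.159] [ 0.474 -0.33   0.156] [ 0.487 -0.32   0.163]
0.168 37 [ 0.477 -0.324  0.169] [ 0.472 -0.351  0.164] [ 0.491 -0.306  0.172]
0.176 60 [ 0.477 -0.318  0.176] [ 0.47  -0.35   0.172] [ 0.488 -0.304  0.18 ]
0.184 67 [ 0.476 -0.319  0.184] [ 0.468 -0.353  0.18 ] [ 0.487 -0.302  0.188]
0.192 62 [ 0.474 -0.32   0.192] [ 0.465 -0.354  0.188] [ 0.486 -0.302  0.196]
0.200 68 [ 0.472 -0.318  0.2  ] [ 0.463 -0.354  0.196] [ 0.483 -0.302  0.204]
0.208 77 [ 0.47  -0.32   0.208] [ 0.46  -0.356  0.204] [ 0.483 -0.302  0.212]
0.216 71 [ 0.467 -0.318  0.216] [ 0.458 -0.356  0.212] [ 0.479 -0.302  0.22 ]
0.224 44 [ 0.465 -0.332  0.224] [ 0.455 -0.354  0.22 ] [ 0.479 -0.303  0.228]
0.232 7 [ 0.454 -0.314  0.233] [ 0.454 -0.317  0.23 ] [ 0.456 -0.31   0.236]
0.240 5 [ 0.453 -0.313  0.238] [ 0.451 -0.32   0.237] [ 0.454 -0.307  0.241]
0.248 11 [ 0.439 -0.359  0.251] [ 0.437 -0.376  0.248] [ 0.443 -0.35   0.252]
0.256 14 [ 0.439 -0.358  0.255] [ 0.437 -0.374  0.252] [ 0.443 -0.348  0.259]
```

View pics/s4.png

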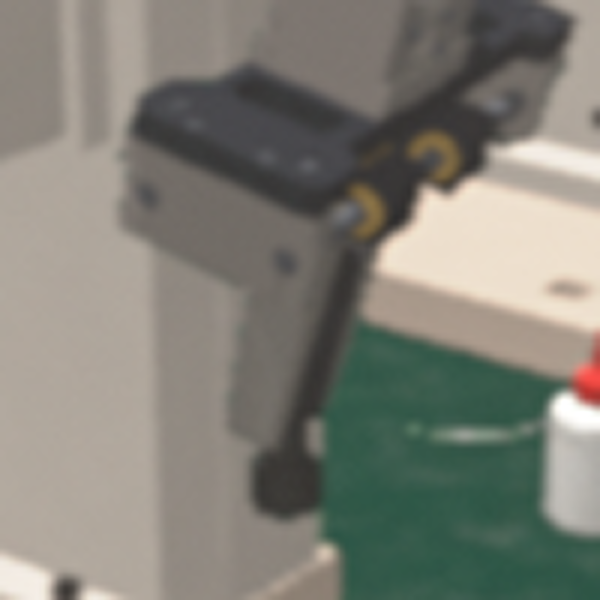

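The head spans x .469–.493 and y −.341…−.315, so its centre is within about 2–3 mm of plumb under the grip. That means at most about 5° of lean, well inside its 17° tipping angle, so I set it down gently.

```bash
python3 - <<'E'
from h import *
place(BAY[2],.043,15)
p,P=cloud("scene"); cv2.imwrite("pics/s5.png",cv2.resize(p[140:280,170:350,::-1],None,fx=4,fy=4))
X,Y,Z=P[...,0],P[...,1],P[...,2]
m=(abs(X-.505)<.03)&(abs(Y+.29)<.03)&(Z>.032)&(Z<.062); print("small",m.sum(),np.nanmean(P[m],0),np.nanmax(Z[m]))
for a in("screw_large_mid","screw_small_mid"):
  for c in("scene","top"):
    if c=="top" : viewer.read_camera("top")
    print(a,c,[(r["at"],r["score"]) for r in tip_of(c,a)])
E
```

```text
set t31.9 [ 0.377 -0.236  0.043] w0.0196 F [-0.263  0.055 -0.759] gf 29.907511165947653 q [ 0.796  0.46  -0.147  2.171 -0.35   0.592  0.482]
away t34.3 [ 0.377 -0.235  0.169] w0.0921 F [-0.53  -0.001  0.71 ] gf 0.0 q [ 0.778  0.23  -0.12   2.1   -0.299  0.884  0.38 ]
small 68 [ 0.504 -0.285  0.046] 0.057351268721087756
screw_large_mid scene [([0.3744, -0.2429, 0.0557], 0.74)]
screw_large_mid top []
screw_small_mid scene [([0.5048, -0.2918, 0.0375], 0.67), ([0.4712, -0.3507, -0.0006], 0.31)]
screw_small_mid top []
```

View pics/s5.png

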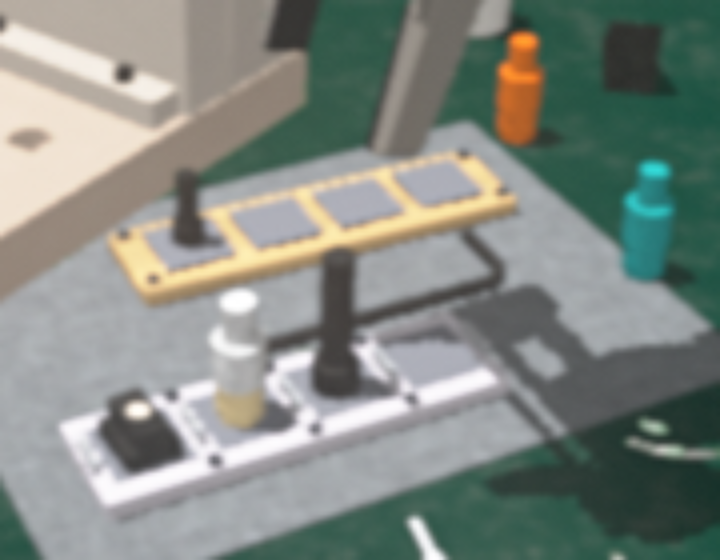

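The large screw stands upright on the third square at (337,370). The small screw at (188,215) is next.

```bash
python3 - <<'E'
from h import *
s=pick([.503,-.290],.032,-90,15,25)
p,P=cloud("scene"); cv2.imwrite("pics/s6.png",cv2.resize(p[60:180,160:300,::-1],None,fx=5,fy=5))
E
```

```text
down t37.2 [ 0.508 -0.29   0.033] w0.0919 F [-0.069  0.77   0.477] gf 0.0 q [ 0.556  0.534 -0.024  2.057 -0.364  0.344 -0.704]
grip t38.7 [ 0.508 -0.29   0.032] w0.0136 F [0.66  0.108 0.036] gf 24.914357743164146 q [ 0.556  0.535 -0.025  2.057 -0.364  0.344 -0.704]
lift t39.5 [ 0.507 -0.289  0.169] w0.0137 F [-0.214 -0.332 -1.159] gf 24.90980665459574 q [ 0.473  0.307  0.075  1.994 -0.266  0.635 -0.831]
```

View pics/s6.png

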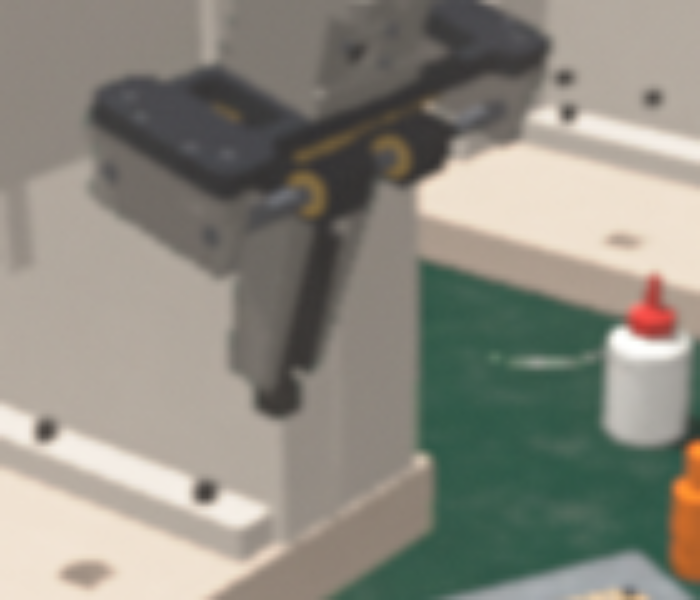

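The small screw is held, with its head at (277,395) and a width of 13.6 mm. I'll place it in the rightmost bay, then raise clear.

```bash
python3 - <<'E'
from h import *
place(BAY[3],.030,15,lift=.2)
env.movel([.30,-.42,.33],rate=.3) ; st()
p,P=cloud("scene"); cv2.imwrite("pics/s7.png",cv2.resize(p[140:280,170:350,::-1],None,fx=4,fy=4))
viewer.read_camera("top")
for a in("screw_large_mid","screw_small_mid","coupler_mid","tnut_mid"):
    print(a,[[(np.round(r["at"],3).tolist(),round(r["score"],2)) for r in tip_of(c,a)] for c in("scene","top")])
E
```

```text
set t42.5 [ 0.354 -0.28   0.03 ] w0.0140 F [-0.835 -0.513 -0.121] gf 24.910156574933353 q [ 0.908  0.505 -0.158  2.138 -0.312  0.602  0.553]
away t45.1 [ 0.354 -0.279  0.199] w0.0917 F [-0.618  0.253 -0.406] gf 0.0 q [ 0.895  0.213 -0.135  2.039 -0.268  0.984  0.442]
 t45.9 [ 0.3   -0.418  0.328] w0.0916 F [ 0.286  1.033 -0.238] gf 0.0 q [ 1.046  0.227 -0.024  1.703 -0.224  1.357  0.606]
screw_large_mid [[], [([0.371, -0.24, 0.052], 0.48)]]
screw_small_mid [[([0.353, -0.283, 0.034], 0.54), ([0.399, -0.197, 0.042], 0.4)], [([0.35, -0.277, 0.028], 0.59), ([0.455, -0.375, 0.011], 0.52)]]
coupler_mid [[([0.433, -0.515, 0.038], 0.74), ([0.399, -0.196, 0.04], 0.73), ([0.308, -0.431, 0.037], 0.73)], [([0.399, -0.197, 0.044], 0.71), ([0.436, -0.512, 0.032], 0.69), ([0.311, -0.428, 0.031], 0.52)]]
tnut_mid [[([0.42, -0.151, 0.024], 0.58)], [([0.423, -0.152, 0.026], 0.48)]]
```

View pics/s7.png

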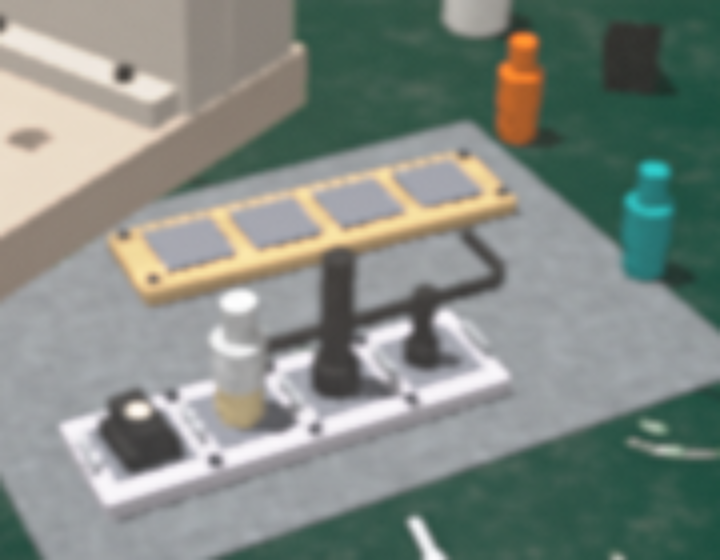

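All four stand upright on their squares. From left to right they are T-nut (140,430), coupler (238,370), large screw (337,340) and small screw (422,335), which is the reverse of the board order.

```bash
python3 -c "
from h import *
print(workorder.finish_job())"
```

```text
the job is handed in; nothing more can be done
None
```

The job is handed in: all four parts stand upright, released, on the rack's grey squares in reverse order (T-nut, coupler, large screw, small screw from left to right), at about 46 s on the robot's clock.

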